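# Check that a brake lever stops short of the bar

## Task

Check the brake lever on the bench stand (the red one, beside the white fluid cup): with the outside of your fingers push it from its outer side towards the grip until it comes up hard against its stop, keep pushing firmly for two seconds without forcing it, then ease it out again, not letting it snap back, and move clear. Only push: do not take the lever between the fingers and do not touch the grip. Leave the bare-metal clutch lever and everything else on the bench alone.

Things in the scene. Friction and masses are not known exactly. Their poses are not given: they have to be found in the camera images.
- brake_lever (a joint): Angle of the red lever, rad: 0 = out at rest, 0.22 = against its stop, swung towards the bar (clockwise from above). Sprung outward: 0.24 N m about the upright pivot at rest, rising evenly to 0.6 N m at the stop (2.3 N, then 5.7 N, for a push 105 mm from the pivot); there it goes no further.
- brake_blade: Red lever blade, level: strip 148 long, 11 thick (own x), 14 high, 18 mm ball at the free end. Origin on its centre line, 140 mm above the table, 105 mm from the pivot (own -y), 47 mm from the ball (own +y). Own x: towards the bar, the way it is pressed, 23 mm in all. At rest it leans 0.33 rad off the bar. Open space outside it; below, nothing higher than 50 mm above the table.
- brake_grip: Black rubber grip on the brake's bar, 32 mm diameter (40 mm at its inner flange), 130 mm long, level; origin at its middle, 140 mm above the table. Own y along the bar to its free end, own -x towards the lever. Fixed to the stand. With the lever at its stop a gap of about 30 mm remains between ball and grip.
- brake_stand: Blue stand fixed to the table with a half handlebar (22 mm bar, 140 mm up), grip, red lever and white fluid cup with black lid (top 186 mm up, the highest point). Origin on the table under the bar, 55 mm short of the grip's middle; own y along the bar to its free end, -x the lever's side. Post at y -105, cup at y -63, lever pivot at x -38, y -55 mm. Foot plate 12 mm thick.
- clutch_lever (a joint): Angle of the other lever, the bare-metal clutch lever, rad: 0 = out at rest, 0.22 = pressed. Not to be pressed.
- clutch_stand: The second blue stand, fixed, a mirror image of the first (own -y along the bar to its free end, lever again on the own -x side, standing out to 97 mm from the bar line), with a bare-metal clutch lever and no fluid cup; highest point 168 mm. Origin on the table as for the first.
- grease_pot: Yellow grease pot, 40 mm diameter, 34 mm high, loose on the brake stand's foot plate; origin under its centre.
- collar: Brass collar, 34 mm diameter, 14 mm high, loose on the clutch stand's foot plate; origin under its centre.
- wrench: Steel wrench lying on the table nearest the robot; origin under its middle.
- tape: Roll of black tape, 90 mm diameter, 24 mm high, flat on the table; origin under its centre.
- screwdriver: Screwdriver with a yellow handle lying on the table at the right; origin under its middle.
- spray_can: Can with a broad yellow band and metal top, 64 mm diameter, 190 mm high, standing at the right; origin under its centre.
- mug: Blue mug, 80 mm diameter, 95 mm high, standing at the left; origin under its centre.

How it is judged:
On the way, in this order (a step that is already met when the one before it is completed fails the run):
1. the fingers push the brake lever firmly (over 6 N) against its stop (beyond 0.205 rad) for at least 1.5 s (value of joint brake_lever above 0.205 rad and contact force between the fingers and brake_blade above 6 N), for 1.5 s.
2. the brake lever is back out (under 0.02 rad) (value of joint brake_lever below 0.02 rad), for 0.2 s.
At the end, for the whole second after the job is handed in: The brake lever has been held against its stop and is back out within 0.02 rad of rest, the clutch lever is out within 0.02 rad, and every loose thing is within 20 mm of where it was (value of joint each of brake_lever, clutch_lever below 0.02 rad and distance of each of grease_pot, collar, wrench, tape, screwdriver, spray_can, mug from where it was at the start of the episode below 0.02 m); the robot touches nothing.
It fails at once if the brake lever is forced (pushed with over 50 N) (contact force between the fingers and brake_blade above 50 N).
It fails at once if the brake lever snaps back (faster than 2.5 rad/s) (velocity of joint brake_lever below -2.5 rad/s).
It fails at once if the lever is taken between the fingers, or pushed with their inside (grasp point over or behind the blade while touching it) (contact force between the fingers and brake_blade above 0.5 N and x of the grasp point in the frame of brake_blade above -0.002 m).
It fails at once if the grip is touched (contact force between any of the fingers, the arm and brake_grip above 1 N).
It fails at once if the clutch lever is pressed (over 0.04 rad), or a loose thing is moved or lifted by more than 20 mm (value of joint clutch_lever above 0.04 rad or distance of any of grease_pot, collar, wrench, tape, screwdriver, spray_can, mug from where it was at the start of the episode above 0.02 m).
It also fails if it takes over 45 s, if anything falls off the work surface, if the arm or the gripper's body presses on something with over 40 N, if the wrist force passes 120 N, or if a joint passes its speed limit or range.

## Robot

A 6-joint arm with a two-finger parallel gripper is mounted at the origin on the work surface. World frame = base frame: x ahead of the robot, y to its left, z up, the work surface at z = 0. Lengths are in m, angles in rad, forces in N, time in s.
With the tool pointing down it reaches from about 0.3 to 0.875 m from the base axis. Payload 6.4 kg.
Tool frame: the origin (TCP) lies at the very end of the fingers, on their centre line; the grasp point (between the pads) lies 19 mm behind it; z points along the fingers, y is the direction in which the jaws open and shut (so a half turn about z gives the same grasp; the last joint's range is limited). The gripper opens to 85 mm and grips with 20 to 120 N. Pads are 22 mm wide; open, the fingers measure 114 mm over their backs; the gripper's body (76 mm by 85 mm) begins 54 mm behind the grasp point. The pads swing forward as they close: fully open they stand 13 mm farther back than shut.
Start: joints at [1.003, 0.181, 1.607, -0, 1.354, -0.206], TCP at [0.204, 0.538, 0.231] pointing down, gripper open.
Joint ranges: [-2.99, 2.99], [-0.89, 2.07], [0.3, 2.58], [-1.14, 4.28], [0, 2.63], [-3.12, 3.12]. Speed limits (rad/s): [2.57, 2.57, 3.01, 3.14, 3.14, 3.14].

## Interface

Orientations are given as a unit quaternion [x, y, z, w].
In Python, from plant import env, kin, sensors, imaging, close_job gives the robot as it stands. The module is installed in compiled form; this text tells all that it offers. Calls block until the motion is done:
- env.reach(position, orientation): joint-space move of the TCP to a pose.
- env.movel(position, attitude=None, rate=0.15, guard=None): straight line of the TCP; attitude=None keeps the orientation; rate is the mean speed in m/s. With guard (N) it stops when the force on the tool has changed by that much, and returns True; else False.
- env.movej(angles): joint-space move.
- env.let_go() and env.grasp(strength=None): open the fingers fully, or close them until they stop; strength is the grip in N (None keeps the last).
- env.dwell(seconds).
- kin.ik(position, orientation): joint angles nearest the present ones, or None.
- sensors.observe(): the state.
- imaging.capture(name): name is "scene" or "side" or "wrist"; returns a dict with "frame" (384x512x3 uint8, red, green, blue), "fx", "fy", "cx", "cy" (pixels), "eye" and "attitude" of the camera in the world; the wrist camera has in their place "tool_from_camera" (4x4, takes a point from camera to tool coordinates, whose origin is the TCP and whose axes are the flange's). Camera axes: x right, y up, looking along -z (the intrinsics and any distortion apply to the point x, -y, -z); pixel columns grow to the right and rows downward; lengths in m; the calibration is good to about 2 mm. A picture is of the moment at which its call begins: read the wrist's pose just before it. There is no depth.
A pose or a line that the arm cannot do raises env.IKError and nothing moves.
- close_job(): hands the job in, once; it reports no verdict.
Trained networks look in a picture, given as the dict that the camera call returned (one of the last four; its "shot" number tells which), for a name from the list of things; names that differ only in an ending like _2 or _b are one class to them, and where a whole thing is asked for, a point or a joint stands for the part that bears it (a point fixed in the world has none). Each returns a list of dicts, best first, with "confidence" (0 to 1); they miss things now and then, are a little off and sometimes report something else, mostly with a low value. They report only what shows in the picture. A call takes as long as a camera call.
- imaging.find_in(picture, target): "extent" ([left, top, right, bottom] in pixels, round what is visible of it).
The state is a dict: "clock": time; "qpos": joint angles; "joint_vel": joint speeds; "tau": joint torques, N m; "ee_pos": TCP position; "ee_rot": TCP orientation; "contact_force": force on the tool from outside, world axes, zero at the start; "moment": the same for the moment, N m; "opening": opening from 0.0 (shut) to 1.0 (fully open).
Only numpy, scipy, OpenCV 4.12 (cv2) and the standard library are available. Lean on these libraries where they do the work, as an engineer would, in place of code of your own. Each camera call takes 0.05 s, during which the arm holds its last target.

## Working session

There is one attempt and no reset: what is moved stays moved. The work goes in short steps, each a Python script; the robot and the scene stay as the last script left them, time stands still between calls to the robot, and variables do not carry over. Pictures are saved under pics/ and viewed, and the job is handed in when it is done.

```bash
mkdir -p pics
python3 - <<'E'
from plant import env, kin, sensors, imaging
import cv2
for n in ["scene","side","wrist"]:
    p=imaging.capture(n)
    cv2.imwrite(f"pics/{n}0.png",p["frame"][:,:,::-1])
    print(n,{k:(v if k!="frame" else 0) for k,v in p.items()})
    for t in ["brake_blade","brake_grip","brake_stand","clutch_stand"]:
        print(t,[(r["extent"],round(r["confidence"],2)) for r in imaging.find_in(p,t)][:3])
print(sensors.observe())
E
```

```text
scene {'frame': 0, 'fx': 401.7444424200379, 'fy': 401.7444424200379, 'cx': 253.78129631575877, 'cy': 192.0250297274281, 'eye': array([ 0.96054057, -0.59746926,  1.23153801]), 'attitude': array([0.26732887, 0.09113811, 0.29301895, 0.91343802]), 'shot': 1}
brake_blade [([214.0, 208.9, 220.5, 250.0], 0.73)]
brake_grip [([224.5, 209.1, 253.5, 253.8], 0.83), ([211.1, 209.4, 221.9, 247.3], 0.71)]
brake_stand [([201.2, 211.2, 251.9, 307.9], 0.76)]
clutch_stand [([255.8, 118.1, 280.6, 137.7], 0.59)]
side {'frame': 0, 'fx': 427.01934280696986, 'fy': 427.01934280696986, 'cx': 261.6723597205927, 'cy': 191.82255941893175, 'eye': array([ 0.28632991, -0.92545947,  0.87230397]), 'attitude': array([ 0.43502135, -0.04922972, -0.11912847,  0.89114604]), 'shot': 2}
brake_blade [([262.8, 221.3, 310.5, 255.6], 0.61)]
brake_grip [([290.0, 202.7, 321.5, 241.1], 0.55)]
brake_stand [([265.1, 201.5, 356.2, 316.1], 0.6)]
clutch_stand [([263.6, 118.3, 302.8, 180.1], 0.82)]
wrist {'frame': 0, 'fx': 284.1707298353854, 'fy': 284.1707298353854, 'cx': 253.1038431332725, 'cy': 191.74977217423302, 'tool_from_camera': 
[... 406 characters left out ...]
and []
{'clock': 0.75, 'qpos': array([ 1.00268018e+00,  1.80752787e-01,  1.60698955e+00,  4.16685112e-05,
        1.35379477e+00, -2.06323024e-01]), 'joint_vel': array([ 6.01988640e-04, -1.01072135e-03,  3.46910841e-06,  1.70455876e-04,
        8.51708521e-04,  2.49665692e-03]), 'tau': array([-7.19334930e-04, -4.44743586e+01, -3.51655984e+01, -3.11216190e-04,
        5.72559620e-04,  6.70832691e-06]), 'ee_pos': array([0.20352095, 0.53780635, 0.23132009]), 'ee_rot': array([ 1.79915987e-01,  9.83681979e-01,  3.33981528e-05, -8.35250709e-06]), 'contact_force': array([-0.62362914,  1.07945858, -1.00115628]), 'moment': array([-0.05285993, -0.00026676,  0.07414392]), 'opening': 1.0020516746950818}
```

Run:
```python
import cv2
a=cv2.imread("pics/scene0.png");b=cv2.imread("pics/side0.png")
cv2.imwrite("pics/a.png",cv2.resize(a[80:330,130:390],None,fx=2.4,fy=2.4,interpolation=cv2.INTER_CUBIC)[:600])
cv2.imwrite("pics/b.png",cv2.resize(b[90:330,200:400],None,fx=2.5,fy=2.5,interpolation=cv2.INTER_CUBIC))
```

```text
(no output)
```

View pics/scene0.png

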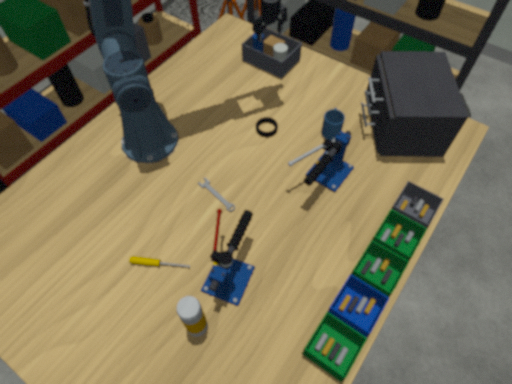

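View pics/a.png

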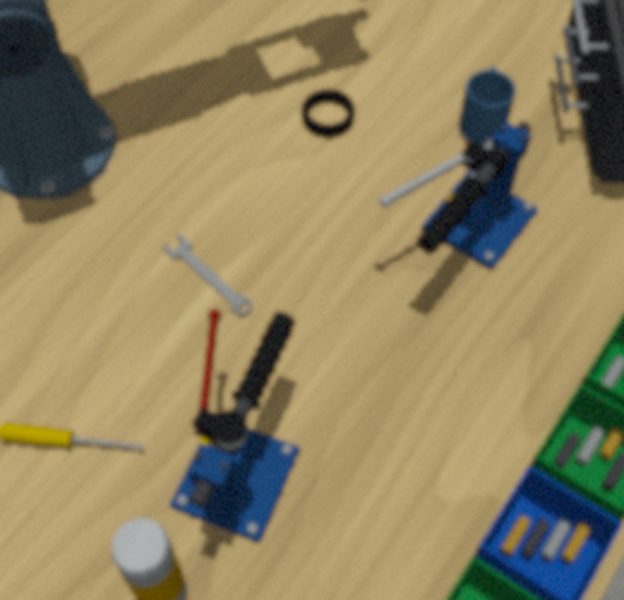

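View pics/b.png

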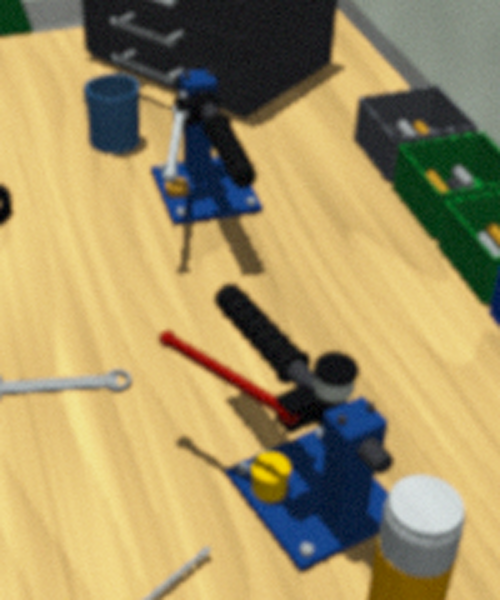

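View pics/side0.png

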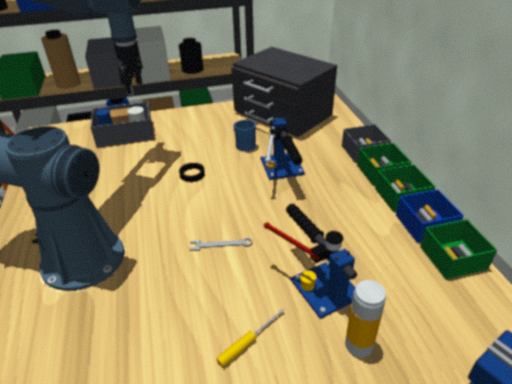

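The scene view shows the red ball near (219,211) and the blade running down to (215,252). In the side view the ball is near (267,225) and the grip lies behind the blade. I'll segment the red pixels and intersect them with the z=0.14 plane.

```bash
cat > h.py <<'E'
import numpy as np, cv2
from scipy.spatial.transform import Rotation as R
def ray(p,u,v,eye=None,rot=None):
    d=np.array([(u-p["cx"])/p["fx"],-(v-p["cy"])/p["fy"],-1.])
    rot=R.from_quat(p["attitude"]) if rot is None else rot
    return (p["eye"] if eye is None else eye), rot.apply(d)
def onplane(e,d,z): return e+d*(z-e[2])/d[2]
def redmask(f):
    h=cv2.cvtColor(f,cv2.COLOR_RGB2HSV).astype(int)
    return ((h[...,0]<8)|(h[...,0]>172))&(h[...,1]>150)&(h[...,2]>60)
E
python3 - <<'E'
from h import *
from plant import imaging
P={}
for n,box in [("scene",(205,200,230,262)),("side",(255,215,325,262))]:
    p=imaging.capture(n);P[n]=p
    m=redmask(p["frame"]);mm=np.zeros_like(m);l,t,r,b=box;mm[t:b,l:r]=m[t:b,l:r]
    v,u=np.nonzero(mm)
    X=np.array([onplane(*ray(p,a,c),0.14)[:2] for a,c in zip(u,v)])
    c=X.mean(0);U,S,V=np.linalg.svd(X-c);d=V[0]
    s=(X-c)@d
    print(n,len(u),"c",c,"dir",d,"ends",c+d*s.min(),c+d*s.max(),"len",np.ptp(s),"w",S[1]/len(u)**.5)
for n,px in [("scene",[(248.8,213.3),(231,246)]),("side",[(291.2,208),(321,239)])]:
    print(n,[onplane(*ray(P[n],*q),0.14) for q in px])
for t in ["wrench","grease_pot","screwdriver","spray_can","tape","collar","clutch_stand"]:
  for n in P:
    for r in imaging.find_in(P[n],t)[:1]:
        l,tt,rr,b=r["extent"]; print(t,n,np.round(r["extent"]),round(r["confidence"],2),onplane(*ray(P[n],(l+rr)/2,(tt+b)/2),0.0).round(3))
E
```

```text
scene 73 c [ 0.5288301  -0.20963585] dir [ 0.53668063 -0.84378546] ends [ 0.49104052 -0.15022193] [ 0.56473984 -0.26609422] len 0.13732434947474215 w 0.0017135161018991877
side 229 c [ 0.53391337 -0.22194979] dir [ 0.51580879 -0.85670374] ends [ 0.48903537 -0.1474122 ] [ 0.5762962  -0.29234318] len 0.16917281638813353 w 0.0036673982015127246
scene [array([ 0.5743578 , -0.10581411,  0.14      ]), array([ 0.59718959, -0.22699776,  0.14      ])]
side [array([ 0.57109229, -0.10731585,  0.14      ]), array([ 0.60482428, -0.23798017,  0.14      ])]
wrench scene [198. 179. 231. 209.] 0.67 [ 0.377 -0.05   0.   ]
wrench side [265. 224. 308. 257.] 0.72 [ 0.568 -0.085 -0.   ]
grease_pot side [301. 269. 318. 289.] 0.76 [ 0.584 -0.237  0.   ]
screwdriver scene [129. 259. 162. 266.] 0.86 [ 0.358 -0.389  0.   ]
screwdriver side [219. 310. 283. 368.] 0.97 [ 0.393 -0.37   0.   ]
spray_can scene [177. 296. 213. 335.] 0.96 [ 0.601 -0.427  0.   ]
spray_can side [344. 279. 385. 358.] 0.9 [ 0.668 -0.388  0.   ]
tape scene [254. 117. 279. 139.] 0.81 [0.348 0.322 0.   ]
tape side [178. 165. 206. 179.] 0.53 [0.349 0.334 0.   ]
collar side [266. 164. 273. 168.] 0.47 [0.623 0.291 0.   ]
clutch_stand scene [288. 132. 352. 191.] 0.96 [0.612 0.3   0.   ]
clutch_stand side [260. 117. 306. 179.] 0.88 [0.703 0.394 0.   ]
```

The two cameras agree: the ball centre is near (0.494,-0.156) and the blade direction is about (-0.525,0.851). The grip line independently gives the bar direction as about 19° off that, which matches. Next I'll shut the fingers, hover outside the blade and check with the wrist camera.

```bash
cat >> h.py <<'E'
dr=np.array([-0.525,0.851]);dr/=np.linalg.norm(dr)
BALL=np.array([0.4943,-0.1563]); 
def pose(theta,off,z,along=0.105,ball=None,d0=None):
    """TCP pose; off = tcp distance outside blade centre line"""
    b=BALL if ball is None else ball; d=dr if d0 is None else d0
    piv=b-0.152*d
    c,s=np.cos(-theta),np.sin(-theta)
    d=np.array([c*d[0]-s*d[1],s*d[0]+c*d[1]]); n=np.array([d[1],-d[0]])
    p=piv+along*d-off*n
    M=np.array([[d[0],n[0],0],[d[1],n[1],0],[0,0,-1.]])
    return np.array([p[0],p[1],z]),R.from_matrix(M).as_quat()
E
python3 - <<'E'
from h import *
from plant import env,kin,sensors,imaging
o=sensors.observe()
env.grasp(60); print(sensors.observe()["clock"])
env.movel(o["ee_pos"]+[0,0,0.12],rate=0.3); print(sensors.observe()["clock"])
p,q=pose(0,0.06,0.30); print(p,q,kin.ik(p,q))
env.reach(p,q); s=sensors.observe(); print(s["clock"],s["ee_pos"],s["qpos"].round(2),s["opening"],s["contact_force"])
c=imaging.capture("wrist"); cv2.imwrite("pics/w1.png",c["frame"][:,:,::-1])
T=np.eye(4);T[:3,:3]=R.from_quat(s["ee_rot"]).as_matrix();T[:3,3]=s["ee_pos"]
W=T@c["tool_from_camera"]
m=redmask(c["frame"]);n_,lab,st,_=cv2.connectedComponentsWithStats(m.astype(np.uint8))
k=1+np.argmax(st[1:,4]);print(st[k])
v,u=np.nonzero(lab==k)
X=np.array([onplane(*ray(c,a,b,W[:3,3],R.from_matrix(W[:3,:3])),0.14)[:2] for a,b in zip(u,v)])
ce=X.mean(0);V=np.linalg.svd(X-ce)[2];d=V[0]*np.sign(V[0][1]);t=(X-ce)@d
print("c",ce,"d",d,"ends",ce+d*t.min(),ce+d*t.max(),np.ptp(t))
n=np.array([dr[1],-dr[0]]);print("off of centroid from model line",(ce-BALL)@n)
E
```

```text
2.3167
2.8667
[ 0.4679127  -0.22780322  0.3       ] [0.48731628 0.87322554 0.         0.        ] [-6.81406969e-01  5.74664528e-03  1.65761882e+00 -4.44089210e-16
  1.47822719e+00 -1.23417576e+00]
5.725 [ 0.46825559 -0.22715322  0.30007344] [-0.68  0.01  1.66  0.    1.48 -1.23] 0.002368755213066399 [0.57490432 0.45376341 0.47174434]
[ 295  120   22  144 1279]
c [ 0.52223298 -0.20306003] d [-0.53748834  0.84327118] ends [ 0.57561232 -0.28680743] [ 0.48575635 -0.14583144] 0.1671775260953049
off of centroid from model line -0.0007781114288473584
```

View pics/w1.png

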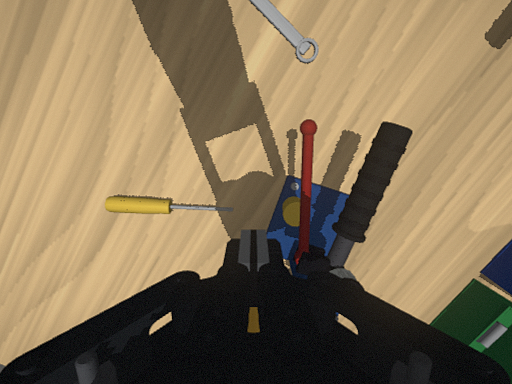

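The wrist view shows the shut fingers at about (253,245), with the red blade at column ~308 and the grip beyond it. It agrees with the model to within 1 mm sideways. I'll descend outside the blade and make guarded contact.

```bash
cat >> h.py <<'E'
BALL=np.array([0.4918,-0.1548]); dr=np.array([-0.531,0.847]);dr/=np.linalg.norm(dr)
Z=0.122
E
python3 - <<'E'
from h import *
from plant import env,kin,sensors,imaging
p,q=pose(0,0.05,Z)
env.movel(pose(0,0.05,0.3)[0],q,rate=0.1)
env.movel(p,q,rate=0.12); s=sensors.observe();f0=s["contact_force"];print(s["clock"],s["ee_pos"]-p,f0)
n=pose(0,0,Z)[0]-p; n/=np.linalg.norm(n)
h=env.movel(pose(0,0.005,Z)[0],q,rate=0.03,guard=2.5)
s=sensors.observe();e=s["ee_pos"]-pose(0,0,Z)[0]
print(h,s["clock"],"off",e@n,"F",(s["contact_force"]-f0)@n,s["contact_force"]-f0,s["opening"])
np.save("f0.npy",f0)
c=imaging.capture("wrist"); cv2.imwrite("pics/w2.png",c["frame"][:,:,::-1])
E
```

```text
7.6583 [ 0.00050956 -0.00034605  0.00078115] [-0.38608905 -0.41769169  0.50982209]
True 8.7 off -0.017150484498689954 F -2.91342615034143 [-2.40277511 -1.65227449  0.89130713] 1.2672080824245408e-05
```

View pics/w2.png

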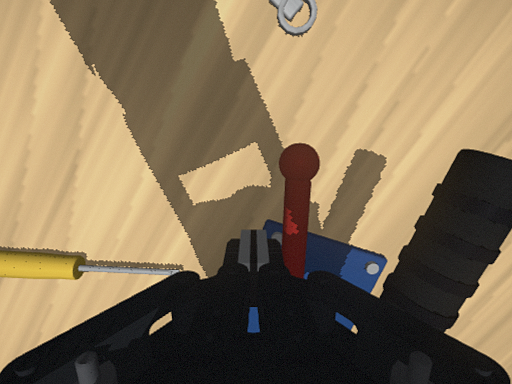

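Contact is at about 17 mm off the centre line, with the force straight back along the push axis. The finger's back is against the blade's outer side, around (290,250). Now I'll swing it in with small steps while watching the force.

Run:
```python
from h import *
from plant import env,kin,sensors,imaging
f0=np.load("f0.npy")
def F(th):
    s=sensors.observe();d=pose(th,0,Z)[0]-pose(th,.1,Z)[0];d/=np.linalg.norm(d)
    return -(s["contact_force"]-f0)@d,s
th=0.
while th<0.32:
    th+=0.02 if th<0.175 else 0.007
    p,q=pose(th,0.0175,Z); env.movel(p,q,rate=0.03)
    f,s=F(th); print(round(th,3),round(f,2),round(s["clock"],2),round(1e3*np.linalg.norm(s["ee_pos"]-p),2))
    if f>15: break
np.save("th.npy",th)
```

```text
0.02 3.18 9.0 0.65
0.04 2.6 9.25 0.63
0.06 3.12 9.5 0.55
0.08 2.39 9.75 0.52
0.1 3.42 10.0 0.46
0.12 4.58 10.25 0.42
0.14 5.19 10.5 0.38
0.16 5.97 10.75 0.46
0.18 4.62 11.0 0.51
0.187 5.32 11.25 0.55
0.194 4.81 11.5 0.56
0.201 7.07 11.75 0.73
0.208 8.93 12.0 1.3
0.215 12.04 12.25 1.86
0.222 14.19 12.5 2.42
0.229 16.98 12.75 2.98
```

The force climbs steeply past 0.2 rad while the arm lags its target, so the lever is at its hard stop. I'll hold at about 17 N.

Run:
```python
from h import *
from plant import env,kin,sensors,imaging
f0=np.load("f0.npy");th=float(np.load("th.npy"))
d=pose(th,0,Z)[0]-pose(th,.1,Z)[0];d/=np.linalg.norm(d)
for i in range(5):
    env.dwell(0.45); s=sensors.observe(); print(round(s["clock"],2),round(-(s["contact_force"]-f0)@d,2))
c=imaging.capture("wrist"); cv2.imwrite("pics/w3.png",c["frame"][:,:,::-1])
c=imaging.capture("side"); cv2.imwrite("pics/s3.png",cv2.resize(c["frame"][180:300,220:380,::-1],None,fx=4,fy=4))
```

```text
13.2 16.26
13.65 16.46
14.1 16.87
14.55 17.04
15.0 16.15
```

View pics/w3.png

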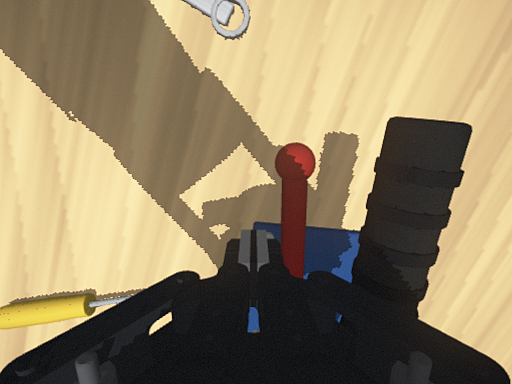

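View pics/s3.png

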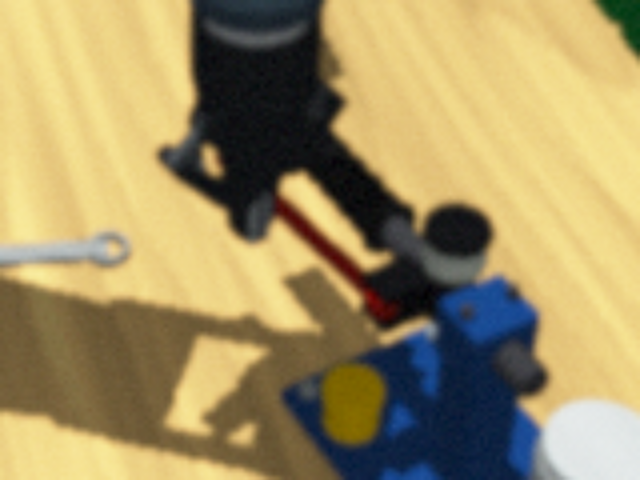

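The wrist view shows the lever swung in, with the ball at (295,161), still clear of the grip at column 360 and beyond. The force held at 16–17 N for over 2 s. Now I'll ease it out.

Run:
```python
from h import *
from plant import env,kin,sensors,imaging
f0=np.load("f0.npy");th=float(np.load("th.npy"))
while th>-0.03:
    th-=0.03
    p,q=pose(th,0.0175,Z); env.movel(p,q,rate=0.02)
    s=sensors.observe();d=pose(th,0,Z)[0]-pose(th,.1,Z)[0];d/=np.linalg.norm(d)
    print(round(th,3),round(-(s["contact_force"]-f0)@d,2),round(s["clock"],2))
p,q=pose(0,0.06,Z);env.movel(p,q,rate=0.05)
env.movel(pose(0,0.06,0.3)[0],q,rate=0.12)
s=sensors.observe();print(s["clock"],s["contact_force"]-f0)
c=imaging.capture("wrist"); cv2.imwrite("pics/w4.png",c["frame"][:,:,::-1])
T=np.eye(4);T[:3,:3]=R.from_quat(s["ee_rot"]).as_matrix();T[:3,3]=s["ee_pos"]
W=T@c["tool_from_camera"]
m=redmask(c["frame"]);n_,lab,st,_=cv2.connectedComponentsWithStats(m.astype(np.uint8))
k=1+np.argmax(st[1:,4]);v,u=np.nonzero(lab==k)
X=np.array([onplane(*ray(c,a,b,W[:3,3],R.from_matrix(W[:3,:3])),0.14)[:2] for a,b in zip(u,v)])
ce=X.mean(0);V=np.linalg.svd(X-ce)[2];d=V[0]*np.sign(V[0][1]);print("c",ce,"d",d)
for n in["scene","side"]:
    c=imaging.capture(n); cv2.imwrite(f"pics/{n}4.png",c["frame"][:,:,::-1])
```

```text
0.199 6.27 15.41
0.169 5.21 15.72
0.139 5.59 16.02
0.109 3.67 16.33
0.079 3.61 16.64
0.049 3.56 16.95
0.019 2.67 17.26
-0.011 1.22 17.57
-0.041 -0.23 17.88
20.425 [-0.16760348  0.50863603 -0.46306169]
c [ 0.52119167 -0.20118127] d [-0.5427117   0.83991905]
```

Run:
```python
import cv2,numpy as np
cv2.imwrite("pics/cmp.png",np.vstack([np.hstack([cv2.resize(cv2.imread(f"pics/{n}{k}.png"),(400,300)) for k in(0,4)]) for n in("scene","side")]))
```

```text
(no output)
```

View pics/w4.png

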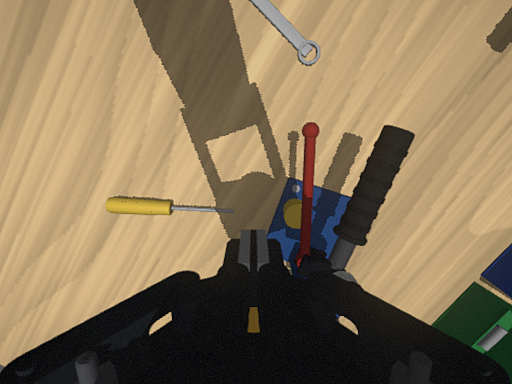

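View pics/cmp.png

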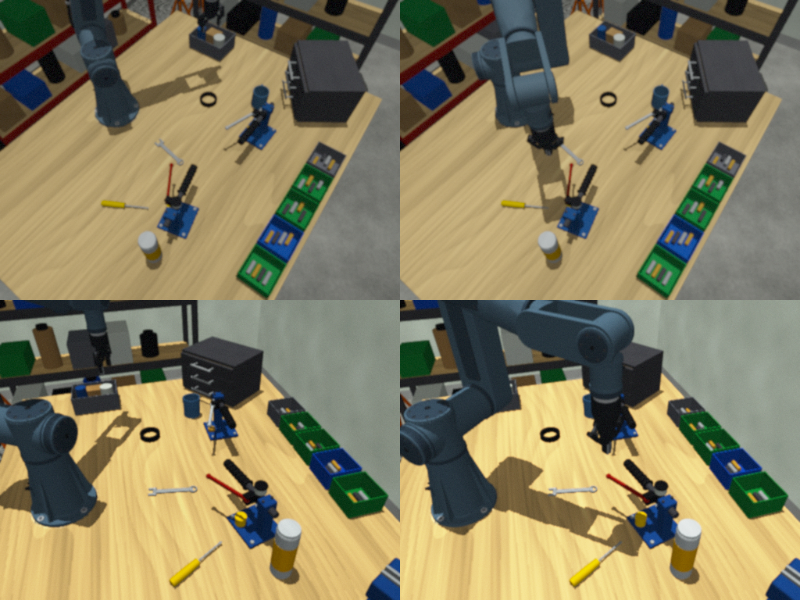

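The lever is back out, within about 0.006 rad of its first direction and 2 mm in position, with the ball at (311,130). The other things look unmoved and the arm is clear. Handing in.

```bash
python3 -c "
from plant import close_job
print(close_job())"
```

```text
the job is handed in; nothing more can be done
None
```

The brake lever was pushed to its stop, held there firmly and eased back out, and the job is handed in. No verdict was reported.

- **Push:** I shut the fingers and pushed the red lever from its outer side with the back of one finger. The force rose from about 3 N to a clear hard stop at about 0.2 rad.
- **Hold:** I held it there for about 2.3 s at 16–17 N.
- **Release:** I eased it out in small steps at 0.02 m/s. The force fell smoothly to zero, and I then backed off and rose clear.
- **Last checks:**
  - The wrist camera put the lever about 0.006 rad and 2 mm from where it was before, which is within the measuring noise.
  - The force on the tool was below 1 N.
  - By eye, the before and after pictures showed the clutch lever and the visible loose things unmoved. The brass collar was too small or hidden to check in them.
- **Failed or disagreed:** the only disagreement was about 4 mm between the cameras on the ball's position along the blade. It does not affect the push.

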